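Index the lens turntable to its next pin hole

TASK

Index the lens turntable on the physics bench to its next hole: draw the spring pin up out of the home hole by its knob, turn the table counter-clockwise as seen from above, and let the pin drop fully home by itself in the next hole, then leave the turntable locked and untouched. The hole is hidden under the disc, so feel for it with the pin riding on the plate and do not force the table against the pin. Leave the other things on the bench where they are.

Things in the scene. Friction and masses are not known exactly. Their poses are not given: they have to be found in the camera images.
- stand: fixed round dark steel foot, 250 mm diameter, 18 mm thick, that carries the turntable; does not move. Origin on the turning axis at the bench top. At the home hole the plunger stands at bearing -0.70 rad from the stand's own x axis
- axis (a point): point on the vertical turning axis of the table, level with the upper face of the aluminium disc (46 mm above the bench). The disc is 236 mm in diameter and 12 mm thick; a lens holder (64 mm wide across its ring, up to 120 mm above the bench) stands at its centre
- turntable (a joint): angle of the disc in rad: 0 at the home hole, growing counter-clockwise seen from above, free from -0.04 to 0.98. Bearing friction about 0.12 N m plus the drag of the riding pin: about 2 to 5 N pushed at the housing, until the pin falls in and the disc locks; it stays where it is left. There is one further hole, somewhere from 0.42 to 0.68 rad, different each time and hidden under the disc. The pin has 1.5 mm of play each way in a hole (0.017 rad)
- pin (a joint): lift of the spring pin in m: 0 when fully home in a hole, 0.009 when its round end rides on the plate between holes, 0.014 at its upper stop. The spring pushes it down with 8.4 N at 0 and 12.6 N at the stop
- knob (a point): centre of the black round pull knob on top of the pin, 28 mm diameter, 20 mm high, 90 mm above the bench when the pin is home; it rises with the pin. It stands 90 mm from the turning axis and goes round with the disc; the steel neck under it is 20 mm across
- housing (a point): centre of the top face of the dark steel plunger housing directly under the knob: a 34 mm square block fixed on the disc, one face square to the radius, from 46 to 66 mm above the bench; it can be pushed sideways to turn the disc
- index_plate: fixed aluminium plate with the pin holes under the disc, hidden, top face 30 mm above the bench. Pin 10 mm with a round end, holes 13 mm wide, 9 mm deep. It must never be loaded with more than 30 N by the pin
- kit_tray: bystander: blue tray 260 x 200 x 72 mm with lens kit in dark foam, fixed on the bench; origin under its centre
- battery_block: bystander: orange block 80 x 70 x 40 mm with black terminals, loose; origin under its centre
- spare_lens: bystander: black lens holder on a foot 40 x 50 mm, 90 mm tall, loose; origin under its centre

How it is judged (in metres and radians):
On the way, in this order (a step that is already met when the one before it is completed fails the run):
1. the pin is drawn clear of the home hole (value of joint pin above 0.0085 m and value of joint turntable below 0.1 rad), for 0.1 s.
2. the table is turned counter-clockwise off the home hole with the pin up (value of joint turntable above 0.13 rad and value of joint pin above 0.006 m), for 0.1 s.
3. the pin drops home in the next hole (value of joint turntable above 0.38 rad and value of joint pin below 0.002 m), for 0.2 s.
At the end, for the whole second after the job is handed in: the turntable stands in the hole next to the home hole (angle between 0.38 and 0.72 rad), the pin less than 2 mm from fully home, the table at rest (all of step 3 and value of joint turntable below 0.72 rad and velocity of joint turntable below 0.05 rad/s); the robot touches nothing.
It fails at once if the index plate is loaded with more than 30 N by the pin (contact force between index_plate and anything else above 30 N).
It fails at once if a bystander is shifted by more than 15 mm (distance of any of battery_block, spare_lens from where it was at the start of the episode above 0.015 m).
It fails at once if the kit tray is pushed with more than 15 N (contact force between kit_tray and the arm above 15 N).
It also fails if it takes over 58 s, if anything falls off the work surface, if the arm or the gripper's body presses on something with over 40 N, if the wrist force passes 120 N, or if a joint passes its speed limit or range.

ROBOT

A 6-joint arm with a two-finger parallel gripper is mounted at the origin on the work surface. World frame = base frame: x ahead of the robot, y to its left, z up, the work surface at z = 0. Lengths are in m, angles in degrees, forces in N, time in s.
With the tool pointing down it reaches from about 0.375 to 0.9 m from the base axis. Payload 3.1 kg.
Tool frame: the origin (TCP) lies on the centre line of the jaws, within the pads' length; the fingertips stand 8 mm ahead of it and the grasp point (between the pads) lies 11 mm behind it; z points along the fingers, y is the direction in which the jaws open and shut (so a half turn about z gives the same grasp; the last joint's range is limited). The gripper opens to 87 mm and grips with 3 to 60 N. Pads are 19 mm wide; open, the fingers measure 117 mm over their backs; the gripper's body (75 mm by 190 mm) begins 51 mm behind the grasp point.
Start: joints at [62.023, 30.224, 82.088, -0, 67.689, -10.227], TCP at [0.191, 0.595, 0.231] pointing down, gripper open.
Joint ranges: [-176.69, 176.69], [-43.24, 126.21], [12.49, 139.97], [-82, 262], [0, 151.66], [-163.58, 163.58]. Speed limits (degrees/s): [159.86, 159.86, 180, 180, 180, 180].

INTERFACE

Orientations are given as a 3x3 rotation matrix whose columns are the frame's x, y, z axes.
In Python, from rig import * gives the robot as it stands. The module is installed in compiled form; this text tells all that it offers.
- The arm moves only by the tool arm_command, never from a script. Its argument "commands" is a list of rows, each an object with "translation": the shift along the tool's x, y, z scaled (see below), a list of three; "dr": the turn, a rotation vector about the tool's x, y, z scaled (see below), a list of three; "jaw": the closure, from 0 (fully open) to 1 (shut). In form: [{"translation": [x, y, z], "dr": [ax, ay, az], "jaw": jaw}, ...]. A call has 1 to 12 rows; each row shifts and turns the commanded pose from where the row before left it, along the tool's axes as they then stand; what a row does not reach is not made up. The controller multiplies each number of a shift by 25 mm and each number of a turn by 6 degrees. A row lasts 1/12 s, in which the tool goes at most 41.7 mm and 7.16 degrees, less where a joint would pass 70% of its speed; a pose out of reach is approached as far as the arm can. A call with a number of a shift or a turn outside -1 to 1 is refused whole. A call with a gripper value outside its range is refused whole. The fingers move at their own pace and stop on an object; the grip force is fixed at half the most. Time passes only in rows, so rows that do not move let the fingers close. It gives the time, the measured TCP pose, the force and the opening at its end, in the units of the state.
- read_state(): the state, without advancing time (a new reading comes with each control period).
- capture(name): name is "side" or "top" or "wrist"; returns (picture, depth): 384x512x3 uint8, red, green, blue; 384x512 float32, m along the optical axis (not along the pixel's ray), 0 where there is no reading.
- camera_model(name): a dict with "intrinsics" (3x3 intrinsics, pixels), "pose" (4x4, takes a point from camera to world coordinates); the wrist camera has in their place "mount" (4x4, takes a point from camera to tool coordinates, whose origin is the TCP and whose axes are the flange's). Camera axes: x right, y down, z forward; pixel columns grow to the right and rows downward; lengths in m; the calibration is good to about 2 mm. A picture is of the moment at which its call begins: read the wrist's pose just before it. camera_model takes no time and is no camera call.
- hand_in(): hands the job in, once; it reports no verdict.
The state is a dict: "time_s": time; "joint_positions": joint angles; "qvel": joint speeds; "tau": joint torques, N m; "position": TCP position; "tcp_rot": TCP orientation; "force": force on the tool from outside, world axes, zero at the start; "moment": the same for the moment, N m; "opening": opening from 0.0 (shut) to 1.0 (fully open).
Only numpy, scipy, OpenCV 4.12 (cv2) and the standard library are available. Lean on these libraries where they do the work, as an engineer would, in place of code of your own. Each camera call takes 0.05 s, during which the arm holds its last target.

## Working session

There is one attempt and no reset: what is moved stays moved. The work goes in short steps, Python scripts to look and compute and a tool call to move; the robot and the scene stay as the last step left them, time stands still between calls to the robot, and variables do not carry over. Pictures are saved under pics/ and viewed, and the job is handed in when it is done.

Besides the shell and the picture viewer there is one more tool, called after "Request:" as name(argument=value, ...) on one line, values as JSON. arm_command: Moves the arm, as the interface text tells. Its arguments: {"type":"object","properties":{"commands":{"type":"array"}},"required":["commands"]}

```bash
mkdir -p pics
python3 - <<'E'
from rig import *
import cv2,numpy as np
s=read_state()
for k,v in s.items(): print(k,np.round(v,3).tolist())
for n in ("side","top","wrist"):
    p,d=capture(n); cv2.imwrite(f"pics/{n}0.png",p[:,:,::-1]); np.save(f"{n}0.npy",d); np.save(f"{n}0rgb.npy",p)
    m=camera_model(n); print(n,{k:np.round(v,3).tolist() for k,v in m.items()})
E
```

```text
time_s 0.0
joint_positions [62.022, 30.279, 82.154, -0.001, 67.689, -10.229]
qvel [0.029, 0.007, -0.004, -0.057, -0.088, -0.088]
tau [-0.001, -44.005, -17.659, 0.063, 0.058, -0.0]
position [0.19, 0.595, 0.23]
tcp_rot [[-0.952, 0.305, -0.001], [0.305, 0.952, -0.002], [0.0, -0.002, -1.0]]
force [-0.995, 0.663, 0.306]
moment [-0.023, -0.012, -0.003]
opening 0.997
side {'intrinsics': [[350.702, 0.0, 255.935], [0.0, 350.702, 184.527], [0.0, 0.0, 1.0]], 'pose': [[-0.883, -0.312, 0.35, 0.221], [-0.469, 0.593, -0.655, 0.532], [-0.003, -0.743, -0.67, 0.686], [0.0, 0.0, 0.0, 1.0]]}
top {'intrinsics': [[359.444, 0.0, 256.117], [0.0, 359.444, 189.722], [0.0, 0.0, 1.0]], 'pose': [[-0.011, -0.992, 0.123, 0.397], [-1.0, 0.01, -0.016, -0.028], [0.015, -0.123, -0.992, 1.193], [0.0, 0.0, 0.0, 1.0]]}
wrist {'intrinsics': [[318.307, 0.0, 256.75], [0.0, 318.307, 190.99], [0.0, 0.0, 1.0]], 'mount': [[0.0, -0.955, -0.295, 0.081], [1.0, 0.0, -0.0, -0.001], [0.0, -0.295, 0.955, -0.154], [0.0, 0.0, 0.0, 1.0]]}
```

View pics/side0.png

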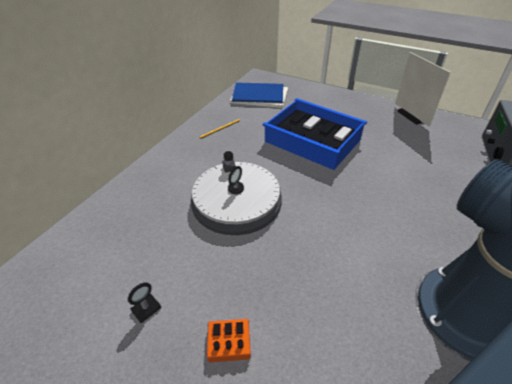

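View pics/top0.png

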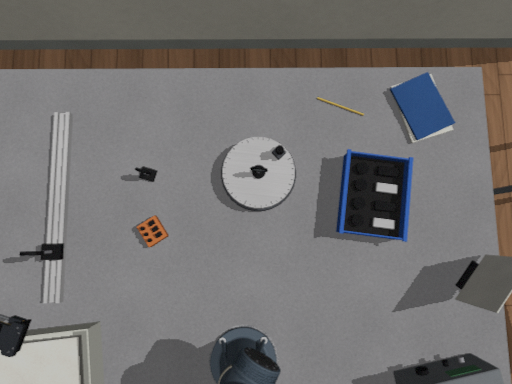

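View pics/wrist0.png

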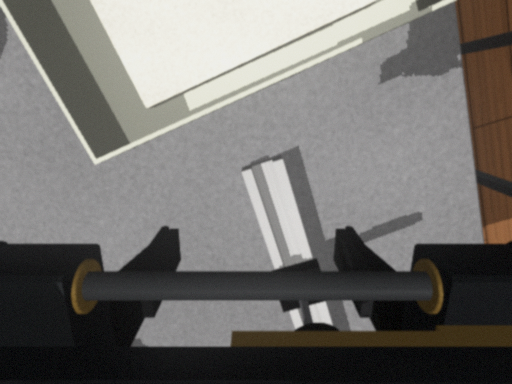

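Top view: the disc is at about (258,172), its knob at (279,152), and the tray lies to the right at (375,195). The block is at (152,231) and the spare lens at (147,173).

```bash
cat > h.py <<'E'
import numpy as np,cv2
from rig import *
def ray(n,u,v,z):
    m=camera_model(n);K=m["intrinsics"];T=np.array(m["pose"])
    d=T[:3,:3]@np.linalg.solve(K,[u,v,1]);o=T[:3,3]
    return o+d*(z-o[2])/d[2]
E
python3 - <<'E'
from h import *
p=np.load("top0rgb.npy");d=np.load("top0.npy")
# disc bright mask
g=p.astype(int); sub=np.zeros(p.shape[:2],np.uint8); sub[125:220,210:310]=1
br=((g.min(2)>170)&(sub>0)).astype(np.uint8)
c=max(cv2.findContours(br,cv2.RETR_EXTERNAL,cv2.CHAIN_APPROX_NONE)[0],key=cv2.contourArea)
e=cv2.fitEllipse(cv2.convexHull(c));print(e,ray("top",*e[0],.046))
dk=((g.max(2)<60)&(sub>0)).astype(np.uint8)
n,l,st,ce=cv2.connectedComponentsWithStats(dk)
for i in range(1,n):
    if st[i,4]>15: print(st[i],ce[i],ray("top",*ce[i],.09))
for n,(x,y,w,h) in dict(top=(200,110,120,110)).items():
    cv2.imwrite("pics/topz.png",cv2.resize(p[y:y+h,x:x+w,::-1],None,fx=5,fy=5,interpolation=cv2.INTER_NEAREST))
q=np.load("side0rgb.npy");cv2.imwrite("pics/sidez.png",cv2.resize(q[135:240,180:300,::-1],None,fx=5,fy=5,interpolation=cv2.INTER_NEAREST))
m=camera_model("top");T=m["pose"];K=m["intrinsics"]
for u,v in [(279,151),(278,150),(280,152),(240,172),(100,172)]:
    print(u,v,T[:3,:3]@(np.linalg.solve(K,[u,v,1])*d[v,u])+T[:3,3])
# tray corners
b=((g[:,:,2]>120)&(g[:,:,0]<60)).astype(np.uint8);b[:,:300]=0
b[:145]=0
x=np.argwhere(b); c=cv2.minAreaRect(x[:,::-1].astype(np.float32));
for u,v in cv2.boxPoints(c): print("tray",u,v,ray("top",u,v,.072))
E
```

```text
((258.1821594238281, 172.04747009277344), (69.21061706542969, 70.66712188720703), 94.88337707519531) [ 0.59664377 -0.05436935  0.046     ]
[272 146  12  13  86] [277.89534884 151.12790698] [ 0.65498644 -0.11605044  0.09      ]
[251 166  16  12 137] [258.06569343 171.21167883] [ 0.59162379 -0.05303455  0.09      ]
[223 184  42  27  82] [241.06097561 202.54878049] [0.49427696 0.00050219 0.09      ]
279 151 [ 0.65352069 -0.11887559  0.09788754]
278 150 [ 0.65702941 -0.11591835  0.09661944]
280 152 [ 0.65109266 -0.12222015  0.09452529]
240 172 [0.59715663 0.00442032 0.04694604]
100 172 [ 6.09543230e-01  4.73744250e-01 -1.61423582e-04]
tray 338.5446 233.55447 [ 0.39611965 -0.30119117  0.072     ]
tray 346.9208 149.79208 [ 0.66179836 -0.33869077  0.072     ]
tray 413.75247 156.47525 [ 0.63823893 -0.55259486  0.072     ]
tray 405.37625 240.23764 [ 0.37311044 -0.50888429  0.072     ]
```

View pics/topz.png

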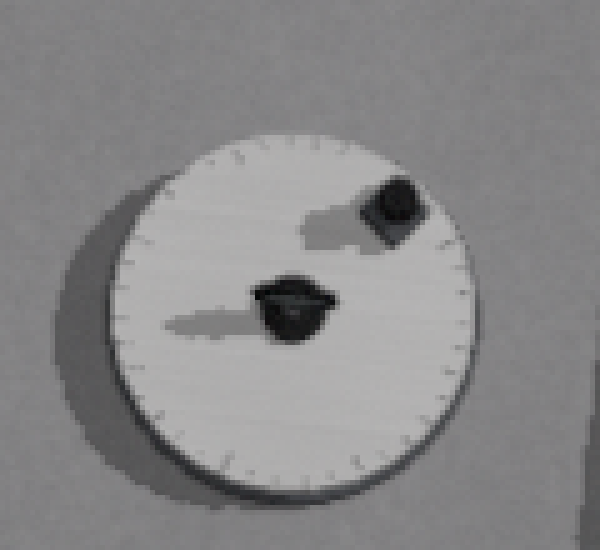

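View pics/sidez.png

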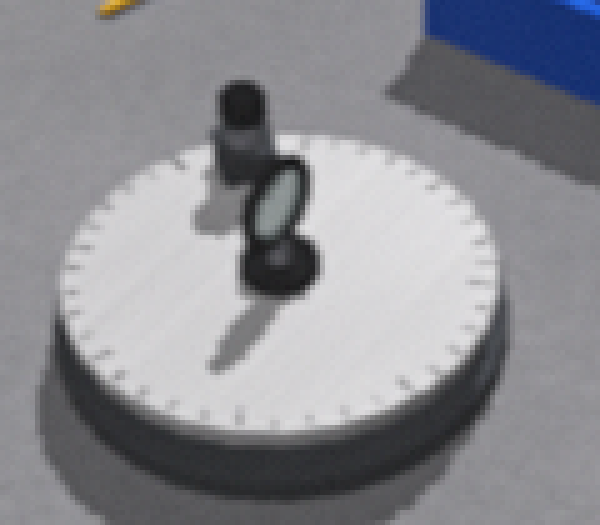

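Run:
```python
from h import *
a=np.array([.5966,-.0544])
for n,u,v in [("top",279.3,149.5),("side",228.1,154.2)]:
    r=ray(n,u,v,.1)[:2];print(n,r,np.hypot(*(r-a)),np.degrees(np.arctan2(*(r-a)[::-1])))
# side disc
q=np.load("side0rgb.npy").astype(int);s=np.zeros(q.shape[:2]);s[150:240,185:290]=1
b=((q.min(2)>150)&(s>0)).astype(np.uint8)
c=max(cv2.findContours(b,cv2.RETR_EXTERNAL,cv2.CHAIN_APPROX_NONE)[0],key=cv2.contourArea)
P=np.array([ray("side",*x,.046)[:2] for x in cv2.convexHull(c)[:,0]],np.float32);print("side axis",cv2.minEnclosingCircle(P))
st=read_state();R=st["tcp_rot"];
print((R.T@(np.array([.657,-.12,.23])-st["position"]))/.025)
```

```text
top [ 0.65778473 -0.11972741] 0.08950554254521545 -46.875497855699756
side [ 0.65382792 -0.11582816] 0.08395507158287256 -47.02733749026426
side axis ((0.5977108478546143, -0.055956460535526276), 0.12002773582935333)
[-2.64972918e+01 -2.15385619e+01  1.93999003e-02]
```

Request:
arm_command(commands=[{"translation": [-0.5,-0.4,0],"dr": [0,0,0],"jaw": 0},{"translation": [-1,-0.81,0],"dr": [0,0,0],"jaw": 0},{"translation": [-1,-0.81,0],"dr": [0,0,0],"jaw": 0},{"translation": [-1,-0.81,0],"dr": [0,0,0],"jaw": 0},{"translation": [-1,-0.81,0],"dr": [0,0,0],"jaw": 0},{"translation": [-1,-0.81,0],"dr": [0,0,0],"jaw": 0},{"translation": [-1,-0.81,0],"dr": [0,0,0],"jaw": 0},{"translation": [-1,-0.81,0],"dr": [0,0,0],"jaw": 0},{"translation": [-1,-0.81,0],"dr": [0,0,0],"jaw": 0},{"translation": [-1,-0.81,0],"dr": [0,0,0],"jaw": 0},{"translation": [-1,-0.81,0],"dr": [0,0,0],"jaw": 0},{"translation": [-1,-0.81,0],"dr": [0,0,0],"jaw": 0}])

```text
time_s: 1.15
position: [0.3938, 0.2845, 0.2305]
tcp_rot: [[-0.952, 0.305, -0.0], [0.305, 0.952, -0.0], [0.0, -0.0, -1.0]]
force: [0.4, 0.8, 0.6]
opening: 1.003
```

Request:
arm_command(commands=[{"translation": [-1,-0.81,0],"dr": [0,0,0],"jaw": 0},{"translation": [-1,-0.81,0],"dr": [0,0,0],"jaw": 0},{"translation": [-1,-0.81,0],"dr": [0,0,0],"jaw": 0},{"translation": [-1,-0.81,0],"dr": [0,0,0],"jaw": 0},{"translation": [-1,-0.81,0],"dr": [0,0,0],"jaw": 0},{"translation": [-1,-0.81,0],"dr": [0,0,0],"jaw": 0},{"translation": [-1,-0.81,0],"dr": [0,0,0],"jaw": 0},{"translation": [-1,-0.81,0],"dr": [0,0,0],"jaw": 0},{"translation": [-1,-0.81,0],"dr": [0,0,0],"jaw": 0},{"translation": [-1,-0.81,0],"dr": [0,0,0],"jaw": 0},{"translation": [-1,-0.81,0],"dr": [0,0,0],"jaw": 0},{"translation": [-1,-0.81,0],"dr": [0,0,0],"jaw": 0}])

```text
time_s: 2.15
position: [0.6054, -0.0384, 0.2302]
tcp_rot: [[-0.952, 0.305, -0.001], [0.305, 0.952, 0.0], [0.001, 0.0, -1.0]]
force: [0.8, 0.1, -0.0]
opening: 1.0
```

Request:
arm_command(commands=[{"translation": [-1,-0.81,0],"dr": [0,0,0],"jaw": 0},{"translation": [-1,-0.81,0],"dr": [0,0,0],"jaw": 0},{"translation": [-1,-0.8,0],"dr": [0,0,0],"jaw": 0},{"translation": [0,0,0],"dr": [0,0,0.8],"jaw": 0},{"translation": [0,0,0],"dr": [0,0,1],"jaw": 0},{"translation": [0,0,0],"dr": [0,0,1],"jaw": 0},{"translation": [0,0,0],"dr": [0,0,1],"jaw": 0},{"translation": [0,0,0],"dr": [0,0,1],"jaw": 0},{"translation": [0,0,0],"dr": [0,0,0],"jaw": 0},{"translation": [0,0,0],"dr": [0,0,0],"jaw": 0}])

```text
time_s: 2.98
position: [0.6578, -0.1174, 0.2302]
tcp_rot: [[-0.69, 0.724, -0.001], [0.724, 0.69, 0.0], [0.001, -0.0, -1.0]]
force: [-0.1, -0.2, 0.7]
opening: 0.998
```

Run:
```python
from h import *
s=read_state()
for k in("time_s","position","tcp_rot","force","joint_positions"): print(k,np.round(s[k],4).tolist())
p,d=capture("wrist");np.savez("w1.npz",p=p,d=d,pos=s["position"],R=s["tcp_rot"])
cv2.imwrite("pics/w1.png",p[:,:,::-1])
```

```text
time_s 2.9833
position [0.6578, -0.1174, 0.2302]
tcp_rot [[-0.6897, 0.7241, -0.0007], [0.7241, 0.6897, 0.0002], [0.0007, -0.0004, -1.0]]
force [-0.1009, -0.1634, 0.7204]
joint_positions [-19.6818, 33.6927, 75.3766, -0.0013, 70.9758, -63.286]
```

View pics/w1.png

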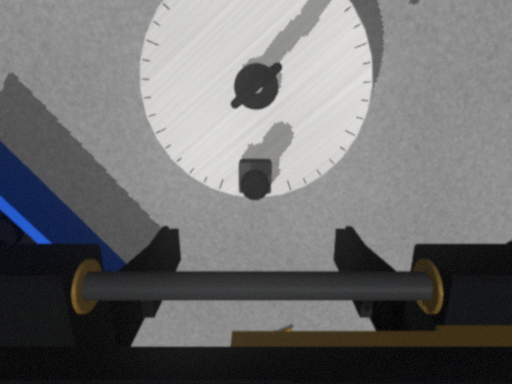

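The wrist view shows the knob at (255,184), in front of the housing at (255,173). The disc centre is at about (256,78).

```bash
cat >> h.py <<'E'
def wray(pos,R,u,v,z):
    m=camera_model("wrist");K=m["intrinsics"];M=np.array(m["mount"])
    o=pos+R@M[:3,3];d=R@M[:3,:3]@np.linalg.solve(K,[u,v,1])
    return o+d*(z-o[2])/d[2]
E
python3 - <<'E'
from h import *
f=np.load("w1.npz");p=f["p"];pos,R=f["pos"],f["R"]
g=p.astype(int)
b=((g.min(2)>175)).astype(np.uint8);b[205:]=0
c=max(cv2.findContours(b,cv2.RETR_EXTERNAL,cv2.CHAIN_APPROX_NONE)[0],key=cv2.contourArea)
h=cv2.convexHull(c)[:,0]
P=np.array([wray(pos,R,*x,.046)[:2] for x in h if x[1]>3])
A=np.c_[2*P,np.ones(len(P))];s=np.linalg.lstsq(A,(P**2).sum(1),rcond=None)[0]
r=np.sqrt(s[2]+s[0]**2+s[1]**2);print("axis",s[:2],"r",r)
k=((g.max(2)<45)).astype(np.uint8);k[:168]=0;k[205:]=0;k[:,:235]=0;k[:,275:]=0
ys,xs=np.nonzero(k);print(xs.min(),xs.max(),ys.min(),ys.max())
for y in range(155,203): print(y,*(g[y,x].max() for x in range(238,274,2)))
cv2.imwrite("pics/w1z.png",cv2.resize(p[145:215,220:300,::-1],None,fx=7,fy=7,interpolation=cv2.INTER_NEAREST))
E
```

```text
axis [ 0.59643509 -0.05631426] r 0.11678986500593998
259 263 173 188
155 217 211 170 146 142 143 145 138 138 140 139 143 143 143 143 145 144 146
156 218 209 157 142 140 145 141 140 139 140 139 143 145 143 146 141 141 145
157 223 208 153 139 138 138 134 136 133 134 138 136 138 139 135 136 142 144
158 217 188 128 108 113 111 107 107 109 111 110 108 111 108 114 118 137 145
159 215 143 82 73 73 71 77 76 75 72 73 75 74 74 83 83 115 139
160 207 100 62 61 61 63 60 62 56 56 57 55 57 58 61 61 89 142
161 200 86 62 59 61 60 59 55 59 58 54 56 58 57 60 60 75 133
162 188 87 68 67 69 66 65 60 63 58 61 59 60 61 59 61 67 127
163 172 83 81 77 81 79 73 68 64 64 68 66 64 65 65 63 67 121
164 171 89 86 86 84 81 78 67 69 68 67 67 63 65 64 65 68 124
165 165 85 87 84 86 79 77 63 68 59 66 63 66 62 67 67 70 117
166 163 89 86 85 87 83 78 66 66 67 64 70 62 63 66 64 67 122
167 160 86 87 86 83 84 81 67 65 63 66 65 63 65 66 65 70 121
168 162 87 85 86 84 84 76 63 63 65 65 66 64 63 64 65 71 124
169 155 87 84 86 82 81 67 64 56 57 61 65 63 67 60 65 68 123
170 156 87 85 84 84 75 59 55 53 53 59 59 62 69 64 63 69 124
171 
[... 1322 characters left out ...]
0
193 203 175 154 66 50 49 48 51 48 48 49 50 48 48 91 136 181 209
194 201 201 192 88 48 52 47 48 48 50 49 47 47 58 145 181 201 206
195 187 196 195 120 54 48 52 47 48 47 51 50 48 85 178 191 192 192
196 163 169 176 140 75 55 48 50 47 50 47 50 53 110 177 175 172 165
197 151 151 157 142 112 67 49 52 53 50 50 53 83 129 155 152 152 152
198 146 149 147 151 141 104 63 55 52 57 62 86 119 148 153 147 149 148
199 151 146 147 152 152 134 97 84 78 79 84 122 146 152 150 145 147 150
200 147 149 151 152 149 147 136 117 120 115 123 145 147 154 151 146 147 143
201 147 149 150 156 149 149 149 138 141 141 139 149 149 149 147 144 150 147
202 146 147 152 155 149 150 151 145 149 149 147 145 147 144 144 143 150 146
```

View pics/w1z.png

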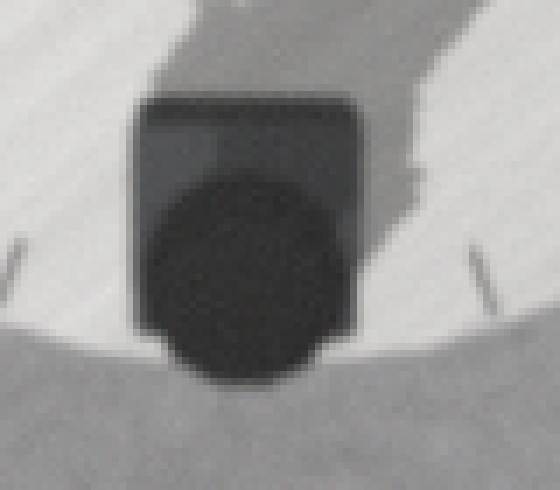

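Run:
```python
from h import *
f=np.load("w1.npz");pos,R=f["pos"],f["R"]
a=np.array([.5964,-.0563])
for z,v,u in((.1,184.8,255.1),(.09,181,255.1),(.066,176,255.1)):
    r=wray(pos,R,u,v,z);print(r,np.hypot(*(r[:2]-a)),np.degrees(np.arctan2(*(r[:2]-a)[::-1])), "tool delta mm",R.T@(r-pos)*1000)
# housing left/right top edges
for u in(239.2,271.5): print(R.T@(wray(pos,R,u,176,.066)-pos)*1000)
print("axis in tool",R.T@(np.r_[a,.046]-pos)*1000)
```

```text
[ 0.65636425 -0.11965085  0.1       ] 0.08722981908298556 -46.573121378835026 tool delta mm [ -0.75247136  -2.52126677 130.15735824]
[ 0.65569667 -0.11902669  0.09      ] 0.08631762522071042 -46.61013297686541 tool delta mm [  0.15297946  -2.57046278 140.15800712]
[ 0.6564581  -0.12001638  0.066     ] 0.08755999391701369 -46.69294008145345 tool delta mm [ -1.10544504  -2.69270761 164.15718817]
[ -1.11243155 -19.07440016 164.16329761]
[ -1.09823917  14.2033358  164.1508869 ]
axis in tool [ 86.43948809  -2.23046703 184.21768545]
```

Request:
arm_command(commands=[{"translation": [-0.06,-0.09,0.5],"dr": [0,0,0],"jaw": 0},{"translation": [0,0,1],"dr": [0,0,0],"jaw": 0},{"translation": [0,0,1],"dr": [0,0,0],"jaw": 0},{"translation": [0,0,1],"dr": [0,0,0],"jaw": 0},{"translation": [0,0,1],"dr": [0,0,0],"jaw": 0.2},{"translation": [0,0,1],"dr": [0,0,0],"jaw": 0.4},{"translation": [0,0,0.5],"dr": [0,0,0],"jaw": 0.5},{"translation": [0,0,0],"dr": [0,0,0],"jaw": 0.5},{"translation": [0,0,0],"dr": [0,0,0],"jaw": 0.5},{"translation": [0,0,0],"dr": [0,0,0],"jaw": 0.5}])

```text
time_s: 3.87
position: [0.6586, -0.1205, 0.0821]
tcp_rot: [[-0.688, 0.726, 0.003], [0.726, 0.688, -0.001], [-0.003, 0.001, -1.0]]
force: [-0.3, 0.6, 1.1]
opening: 0.63
```

Run:
```python
from h import *
s=read_state()
for k in("time_s","position","tcp_rot","force","opening"): print(k,np.round(s[k],4).tolist())
p,d=capture("wrist");np.savez("w2.npz",p=p,d=d,pos=s["position"],R=s["tcp_rot"])
cv2.imwrite("pics/w2.png",p[:,:,::-1])
p,d=capture("side");cv2.imwrite("pics/s2.png",cv2.resize(p[90:240,150:350,::-1],None,fx=4,fy=4))
```

```text
time_s 3.8667
position [0.6586, -0.1205, 0.0821]
tcp_rot [[-0.6882, 0.7255, 0.0028], [0.7255, 0.6882, -0.001], [-0.0026, 0.0013, -1.0]]
force [-0.2743, 0.5542, 1.1114]
opening 0.6302
```

View pics/w2.png

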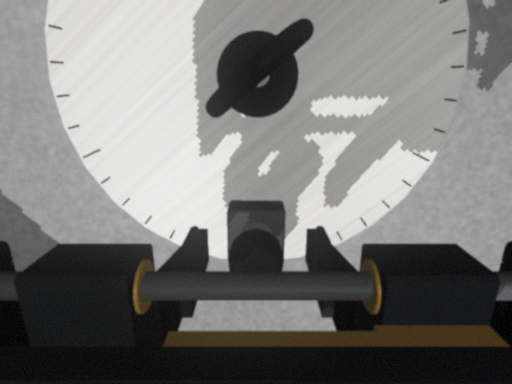

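View pics/s2.png

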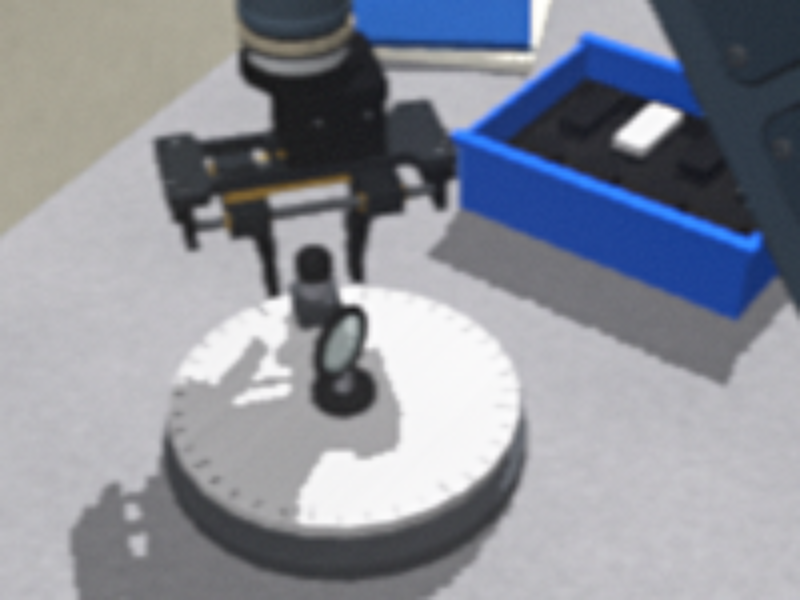

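Request:
arm_command(commands=[{"translation": [0,0,0.06],"dr": [0,0,0],"jaw": 0.6},{"translation": [0,0,0],"dr": [0,0,0],"jaw": 0.6},{"translation": [0,0,0],"dr": [0,0,0],"jaw": 0.6},{"translation": [0,0,0],"dr": [0,0,0],"jaw": 0.6},{"translation": [0,0,0],"dr": [0,0,0],"jaw": 0.6}])

```text
time_s: 4.38
position: [0.6574, -0.1201, 0.0793]
tcp_rot: [[-0.688, 0.726, 0.0], [0.726, 0.688, -0.0], [-0.0, 0.0, -1.0]]
force: [-0.6, -0.3, 0.1]
opening: 0.403
```

Run:
```python
from h import *
s=read_state()
for k in("time_s","position","tcp_rot","force","opening"): print(k,np.round(s[k],4).tolist())
p,d=capture("wrist");np.savez("w3.npz",p=p,d=d,pos=s["position"],R=s["tcp_rot"])
q=p[190:320,180:340].astype(float); q=np.clip(q*2.2,0,255).astype(np.uint8)
cv2.imwrite("pics/w3.png",cv2.resize(q[:,:,::-1],None,fx=4.5,fy=4.5,interpolation=cv2.INTER_NEAREST))
```

```text
time_s 4.3833
position [0.6574, -0.1201, 0.0793]
tcp_rot [[-0.6877, 0.726, 0.0002], [0.726, 0.6877, -0.0001], [-0.0003, 0.0001, -1.0]]
force [-0.6037, -0.3356, 0.0956]
opening 0.4028
```

View pics/w3.png

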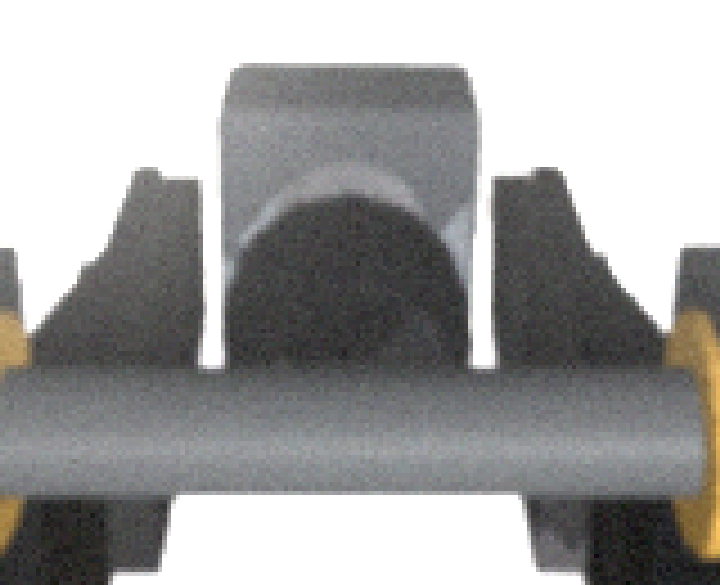

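In the close-up the knob sits centred between the fingers, with gaps of 22 and 24 zoomed pixels. I close on it now.

Request:
arm_command(commands=[{"translation": [0,0,0],"dr": [0,0,0],"jaw": 0.66},{"translation": [0,0,0],"dr": [0,0,0],"jaw": 0.7},{"translation": [0,0,0],"dr": [0,0,0],"jaw": 0.8},{"translation": [0,0,0],"dr": [0,0,0],"jaw": 0.9},{"translation": [0,0,0],"dr": [0,0,0],"jaw": 0.9},{"translation": [0,0,0],"dr": [0,0,0],"jaw": 0.9}])

```text
time_s: 4.93
position: [0.6573, -0.1201, 0.079]
tcp_rot: [[-0.688, 0.726, -0.0], [0.726, 0.688, -0.0], [0.0, -0.0, -1.0]]
force: [0.3, 0.0, 0.9]
opening: 0.307
```

Request:
arm_command(commands=[{"translation": [0,0,-0.12],"dr": [0,0,0],"jaw": 0.95},{"translation": [0,0,-0.12],"dr": [0,0,0],"jaw": 0.95},{"translation": [0,0,-0.12],"dr": [0,0,0],"jaw": 0.95},{"translation": [0,0,-0.12],"dr": [0,0,0],"jaw": 0.95},{"translation": [0,0,0],"dr": [0,0,0],"jaw": 0.95},{"translation": [0,0,0],"dr": [0,0,0],"jaw": 0.95}])

```text
time_s: 5.43
position: [0.6571, -0.1201, 0.0905]
tcp_rot: [[-0.688, 0.726, -0.001], [0.726, 0.688, 0.0], [0.001, -0.0, -1.0]]
force: [2.8, -1.0, -12.6]
opening: 0.301
```

Run:
```python
from h import *
s=read_state()
for k in("time_s","position","force","opening"): print(k,np.round(s[k],4).tolist())
p,d=capture("wrist")
q=p[190:320,180:340].astype(float); q=np.clip(q*2.2,0,255).astype(np.uint8)
cv2.imwrite("pics/w4.png",cv2.resize(q[:,:,::-1],None,fx=4.5,fy=4.5,interpolation=cv2.INTER_NEAREST))
p,d=capture("side");cv2.imwrite("pics/s4.png",cv2.resize(p[130:200,190:290,::-1],None,fx=7,fy=7))
```

```text
time_s 5.4333
position [0.6571, -0.1201, 0.0905]
force [2.7993, -0.9829, -12.6496]
opening 0.3012
```

View pics/s4.png

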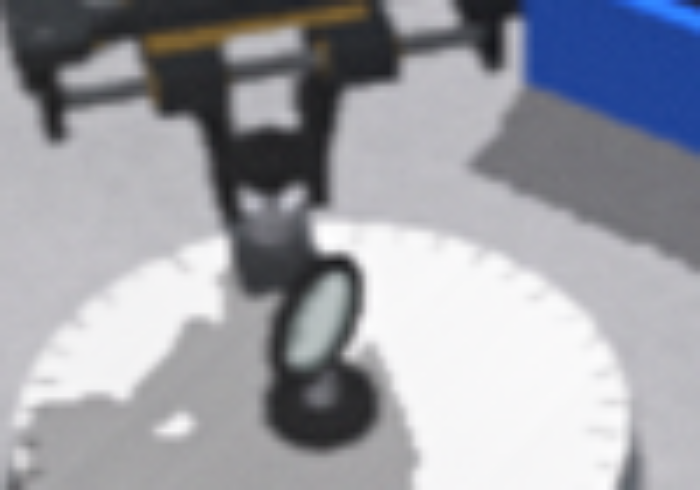

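View pics/w4.png

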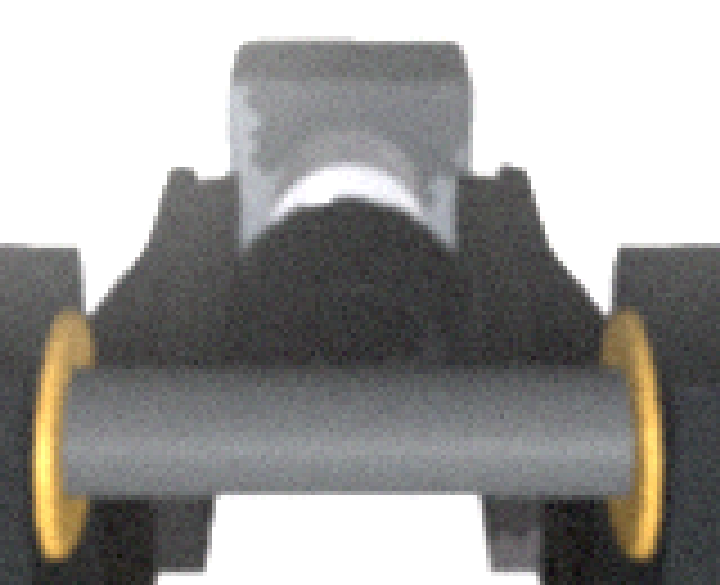

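Request:
arm_command(commands=[{"translation": [0.002,0.093,0],"dr": [0,0,-0.25],"jaw": 0.95},{"translation": [0.005,0.186,0],"dr": [0,0,-0.5],"jaw": 0.95},{"translation": [0.005,0.186,0],"dr": [0,0,-0.5],"jaw": 0.95},{"translation": [0,0,0],"dr": [0,0,0],"jaw": 0.95},{"translation": [0,0,0],"dr": [0,0,0],"jaw": 0.95}])

```text
time_s: 5.95
position: [0.6653, -0.1114, 0.0908]
tcp_rot: [[-0.777, 0.63, -0.0], [0.63, 0.777, -0.0], [-0.0, -0.0, -1.0]]
force: [3.6, -2.2, -13.5]
opening: 0.305
```

Request:
arm_command(commands=[{"translation": [0.005,0.186,0],"dr": [0,0,-0.5],"jaw": 0.95},{"translation": [0.005,0.186,0],"dr": [0,0,-0.5],"jaw": 0.95},{"translation": [0.005,0.186,0],"dr": [0,0,-0.5],"jaw": 0.95},{"translation": [0.002,0.093,0],"dr": [0,0,-0.25],"jaw": 0.95},{"translation": [0,0,0],"dr": [0,0,0],"jaw": 0.95},{"translation": [0,0,0],"dr": [0,0,0],"jaw": 0.95}])

```text
time_s: 6.45
position: [0.6744, -0.098, 0.091]
tcp_rot: [[-0.878, 0.479, 0.0], [0.479, 0.878, 0.0], [-0.0, 0.0, -1.0]]
force: [3.2, -1.0, -12.9]
opening: 0.303
```

Run:
```python
from h import *
s=read_state()
for k in("time_s","position","tcp_rot","force","opening"): print(k,np.round(s[k],4).tolist())
p,d=capture("side");cv2.imwrite("pics/s5.png",cv2.resize(p[120:210,180:300,::-1],None,fx=6,fy=6))
```

```text
time_s 6.45
position [0.6744, -0.098, 0.091]
tcp_rot [[-0.8779, 0.4788, 0.0005], [0.4788, 0.8779, 0.0], [-0.0004, 0.0003, -1.0]]
force [3.1809, -0.967, -12.8641]
opening 0.3034
```

View pics/s5.png

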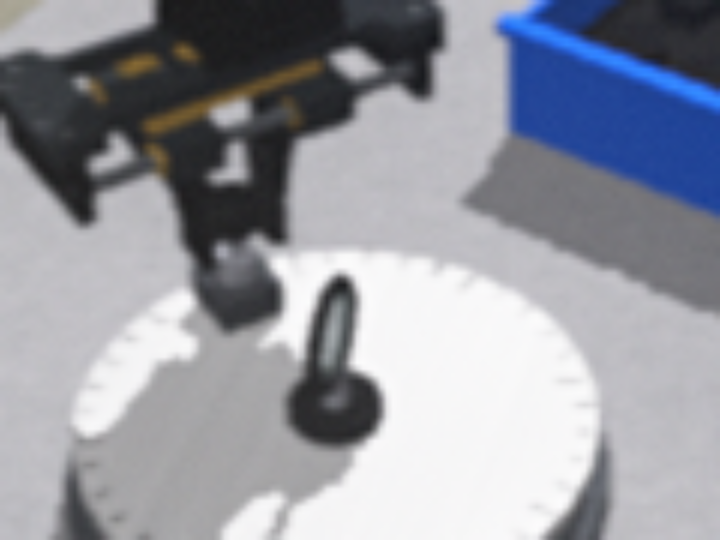

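Request:
arm_command(commands=[{"translation": [0,0,0.04],"dr": [0,0,0],"jaw": 0.95},{"translation": [0,0,0.03],"dr": [0,0,0],"jaw": 0.95},{"translation": [0,0,0.02],"dr": [0,0,0],"jaw": 0.95},{"translation": [0,0,0],"dr": [0,0,0],"jaw": 0.95},{"translation": [0,0,0],"dr": [0,0,0],"jaw": 0.95}])

```text
time_s: 6.92
position: [0.6744, -0.0981, 0.0889]
tcp_rot: [[-0.878, 0.478, 0.0], [0.478, 0.878, 0.0], [-0.0, 0.0, -1.0]]
force: [4.1, -1.4, -12.6]
opening: 0.305
```

Request:
arm_command(commands=[{"translation": [0,0,0.02],"dr": [0,0,0],"jaw": 0.95},{"translation": [0,0,0.01],"dr": [0,0,0],"jaw": 0.95},{"translation": [0,0,0],"dr": [0,0,0],"jaw": 0.95},{"translation": [0,0,0],"dr": [0,0,0],"jaw": 0.95}])

```text
time_s: 7.25
position: [0.6744, -0.0981, 0.0881]
tcp_rot: [[-0.878, 0.478, 0.0], [0.478, 0.878, -0.0], [-0.0, 0.0, -1.0]]
force: [4.0, -0.8, -12.2]
opening: 0.306
```

Request:
arm_command(commands=[{"translation": [0,0,0],"dr": [0,0,0],"jaw": 0.6},{"translation": [0,0,0],"dr": [0,0,0],"jaw": 0.45},{"translation": [0,0,0],"dr": [0,0,0],"jaw": 0.45},{"translation": [0,0,0],"dr": [0,0,0],"jaw": 0.45},{"translation": [0,0,0],"dr": [0,0,0],"jaw": 0.45},{"translation": [0,0,0],"dr": [0,0,0],"jaw": 0.45}])

```text
time_s: 7.75
position: [0.6744, -0.098, 0.0889]
tcp_rot: [[-0.878, 0.478, 0.001], [0.478, 0.878, -0.0], [-0.001, 0.0, -1.0]]
force: [-0.2, -0.4, -0.9]
opening: 0.542
```

Run:
```python
from h import *
s=read_state()
for k in("time_s","position","tcp_rot","force","opening"): print(k,np.round(s[k],4).tolist())
p,d=capture("wrist");np.savez("w6.npz",p=p,d=d,pos=s["position"],R=s["tcp_rot"])
q=p[190:320,180:340].astype(float); q=np.clip(q*2.2,0,255).astype(np.uint8)
cv2.imwrite("pics/w6.png",cv2.resize(q[:,:,::-1],None,fx=4.5,fy=4.5,interpolation=cv2.INTER_NEAREST))
```

```text
time_s 7.75
position [0.6744, -0.098, 0.0889]
tcp_rot [[-0.8784, 0.4779, 0.0007], [0.4779, 0.8784, -0.0003], [-0.0008, 0.0001, -1.0]]
force [-0.2459, -0.3539, -0.9027]
opening 0.5422
```

View pics/w6.png

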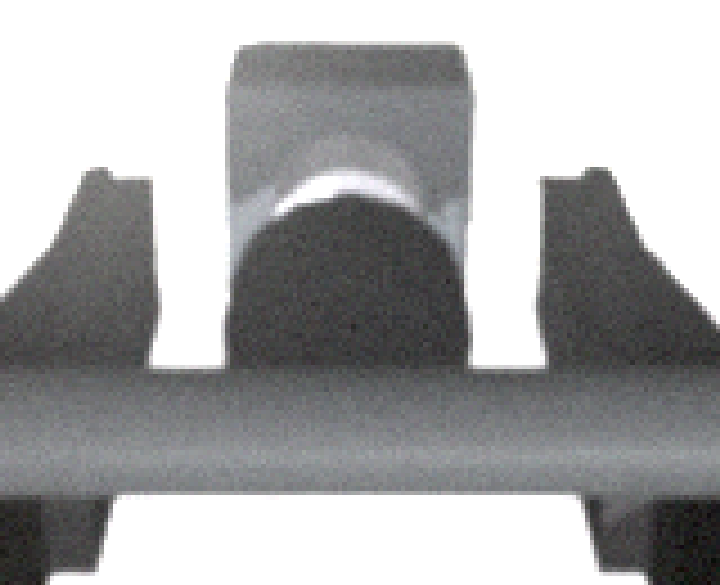

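Run:
```python
from h import *
f=np.load("w6.npz");d=f["d"];m=camera_model("wrist");K=m["intrinsics"];M=m["mount"]
for u,v in [(257,v) for v in (240,255,268,272,276,280,285,290,295,300,305,330,340,350,360,375)]+[(210,235),(305,235),(205,285)]:
    print(u,v,np.round((M[:3,:3]@(np.linalg.solve(K,[u,v,1])*d[v,u])+M[:3,3])*1000,1) if d[v,u]>0 else None)
```

```text
257 240 [ 12.6  -0.9 -12.3]
257 255 [  8.1  -0.9 -19.2]
257 268 [  1.4  -0.9 -19.6]
257 272 [ 32.9  -1.  -74.6]
257 276 [ 32.9  -1.  -76.6]
257 280 [ 32.2  -1.  -77.5]
257 285 [ 31.   -1.  -78.2]
257 290 [ 29.9  -1.  -78.8]
257 295 [ 28.3  -1.  -78.9]
257 300 [-95.6  -0.8  89. ]
257 305 [-100.7   -0.8   88.9]
257 330 [ 23.2  -1.  -86.4]
257 340 [ 23.6  -1.  -90.2]
257 350 [ 26.   -1.  -95.9]
257 360 [ 25.4  -1.  -98.1]
257 375 [  26.4   -1.  -102.9]
210 235 [ 10.1 -25.5  -1.4]
305 235 [ 9.7 24.3 -0.5]
205 285 [ 31.2 -15.1 -78.4]
```

Request:
arm_command(commands=[{"translation": [0,0,0.3],"dr": [0,0,0],"jaw": 0.45},{"translation": [0,0,0.4],"dr": [0,0,0],"jaw": 0.45},{"translation": [0,0,0.36],"dr": [0,0,0],"jaw": 0.45},{"translation": [0,0,0],"dr": [0,0,0],"jaw": 0.45},{"translation": [0,0.08,0],"dr": [0,0,0],"jaw": 0.45},{"translation": [0,0.08,0],"dr": [0,0,0],"jaw": 0.45},{"translation": [0,0.04,0],"dr": [0,0,0],"jaw": 0.45},{"translation": [0,0,0],"dr": [0,0,0],"jaw": 0.45}])

```text
time_s: 8.47
position: [0.6772, -0.0934, 0.062]
tcp_rot: [[-0.879, 0.478, 0.001], [0.478, 0.879, -0.0], [-0.001, 0.0, -1.0]]
force: [0.5, 0.8, 0.6]
opening: 0.554
```

Run:
```python
from h import *
s=read_state()
for k in("time_s","position","tcp_rot","force","opening"): print(k,np.round(s[k],4).tolist())
p,d=capture("wrist");np.savez("w7.npz",p=p,d=d,pos=s["position"],R=s["tcp_rot"])
q=p[170:300,180:340].astype(float); q=np.clip(q*2.2,0,255).astype(np.uint8)
cv2.imwrite("pics/w7.png",cv2.resize(q[:,:,::-1],None,fx=4.5,fy=4.5,interpolation=cv2.INTER_NEAREST))
```

```text
time_s 8.4667
position [0.6772, -0.0934, 0.062]
tcp_rot [[-0.8786, 0.4776, 0.001], [0.4776, 0.8786, -0.0002], [-0.001, 0.0003, -1.0]]
force [0.5494, 0.8003, 0.5782]
opening 0.5536
```

View pics/w7.png

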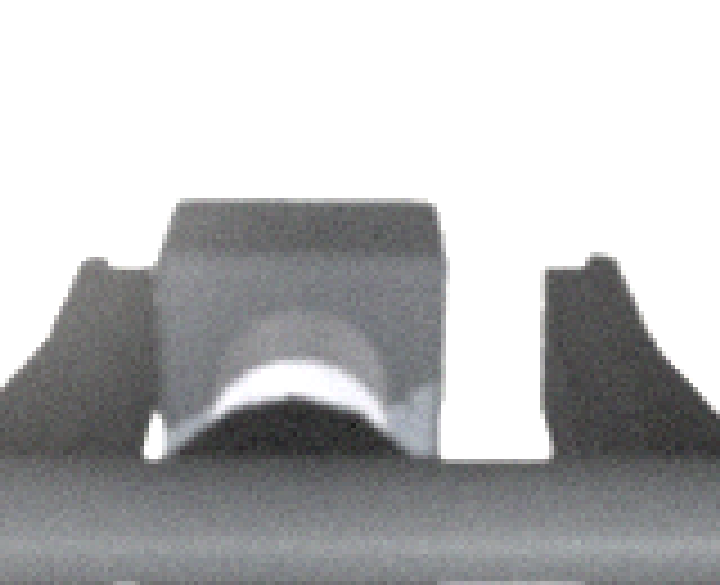

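The left finger is nearly touching the housing, and the knob is still up. I start pushing in small arc steps.

Request:
arm_command(commands=[{"translation": [0,0.037,0],"dr": [0,0,-0.1],"jaw": 0.45},{"translation": [0,0.037,0],"dr": [0,0,-0.1],"jaw": 0.45},{"translation": [0,0.037,0],"dr": [0,0,-0.1],"jaw": 0.45},{"translation": [0,0.037,0],"dr": [0,0,-0.1],"jaw": 0.45},{"translation": [0,0.037,0],"dr": [0,0,-0.1],"jaw": 0.45},{"translation": [0,0.037,0],"dr": [0,0,-0.1],"jaw": 0.45},{"translation": [0,0.037,0],"dr": [0,0,-0.1],"jaw": 0.45}])

```text
time_s: 9.1
position: [0.6787, -0.0889, 0.0618]
tcp_rot: [[-0.911, 0.411, -0.002], [0.411, 0.911, -0.001], [0.001, -0.002, -1.0]]
force: [-4.8, -4.0, 2.8]
opening: 0.55
```

```bash
cat >> h.py <<'E'
def chk(n):
    s=read_state(); R=np.array(s["tcp_rot"])
    p,d=capture("wrist"); m=camera_model("wrist");K=m["intrinsics"];M=m["mount"]
    print("t",s["time_s"],"yaw turned",np.radians(np.degrees(np.arctan2(R[1,1],R[0,1]))-43.45),"force tool",np.round(R.T@s["force"],1))
    # knob top z by depth: scan columns
    zs=[]
    for u in range(225,280,6):
        for v in range(245,271,3):
            if d[v,u]>0:
                w=s["position"]+R@(M[:3,:3]@(np.linalg.solve(K,[u,v,1])*d[v,u])+M[:3,3]); 
                if w[2]<.12: zs.append(w[2])
    print("max z",np.round(np.sort(zs)[-8:],4))
    q=np.clip(p[170:300,180:340].astype(float)*2.2,0,255).astype(np.uint8)
    cv2.imwrite(f"pics/{n}.png",cv2.resize(q[:,:,::-1],None,fx=4.5,fy=4.5,interpolation=cv2.INTER_NEAREST))
E
python3 -c "
from h import *
chk('c1')"
```

```text
t 9.1 yaw turned 0.38855274097232667 force tool [ 2.8 -5.6 -2.8]
max z [0.0984 0.0986 0.0988 0.0996 0.0998 0.1001 0.1004 0.1018]
```

View pics/c1.png

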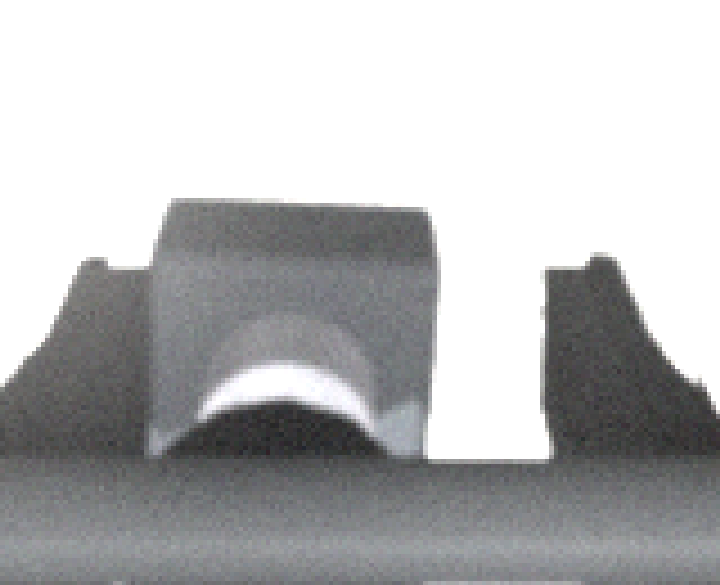

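Request:
arm_command(commands=[{"translation": [0.002,0.04,0],"dr": [0,0,-0.04],"jaw": 0.45},{"translation": [0.002,0.04,0],"dr": [0,0,-0.04],"jaw": 0.45},{"translation": [0.002,0.04,0],"dr": [0,0,-0.04],"jaw": 0.45},{"translation": [0.002,0.04,0],"dr": [0,0,-0.1],"jaw": 0.45}])

```text
time_s: 9.48
position: [0.6805, -0.0855, 0.0618]
tcp_rot: [[-0.921, 0.39, -0.001], [0.39, 0.921, -0.002], [0.0, -0.002, -1.0]]
force: [-3.9, -5.4, 2.9]
opening: 0.552
```

```bash
python3 -c "
from h import *
chk('c2')"
```

```text
t 9.4833 yaw turned 0.41134087844740724 force tool [ 1.5 -6.5 -2.8]
max z [0.0992 0.0994 0.0995 0.1004 0.1006 0.1007 0.1009 0.1014]
```

View pics/c2.png

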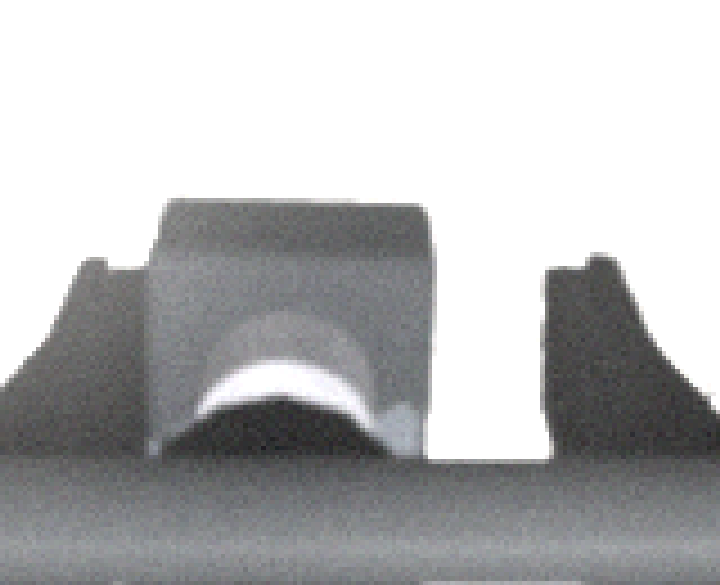

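Request:
arm_command(commands=[{"translation": [0.002,0.037,0],"dr": [0,0,-0.1],"jaw": 0.45},{"translation": [0.002,0.037,0],"dr": [0,0,-0.1],"jaw": 0.45},{"translation": [0.002,0.037,0],"dr": [0,0,-0.1],"jaw": 0.45}])

```text
time_s: 9.78
position: [0.6826, -0.0811, 0.0617]
tcp_rot: [[-0.932, 0.362, 0.002], [0.362, 0.932, 0.001], [-0.001, 0.001, -1.0]]
force: [0.3, -2.6, 0.1]
opening: 0.554
```

Request:
arm_command(commands=[{"translation": [0.001,0.035,0],"dr": [0,0,-0.08],"jaw": 0.45},{"translation": [0.001,0.035,0],"dr": [0,0,-0.08],"jaw": 0.45}])

```text
time_s: 9.95
position: [0.6831, -0.0793, 0.0616]
tcp_rot: [[-0.938, 0.345, 0.001], [0.345, 0.938, 0.0], [-0.001, 0.001, -1.0]]
force: [-0.5, -0.5, 0.3]
opening: 0.55
```

```bash
python3 -c "
from h import *
chk('c3')"
```

```text
t 9.95 yaw turned 0.45968274151462796 force tool [ 0.3 -0.7 -0.3]
max z [0.0977 0.0978 0.098  0.0981 0.0982 0.0982 0.0985 0.0986]
```

View pics/c3.png

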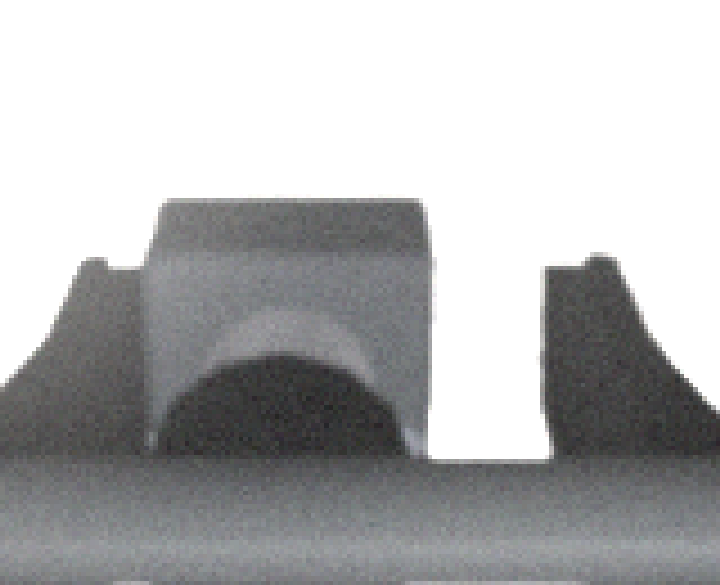

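The knob has dropped: its dark top edge is higher in the image, the bright neck is gone, and the force fell to about 0. I back off to centre and lift clear.

Request:
arm_command(commands=[{"translation": [0,-0.06,0],"dr": [0,0,0],"jaw": 0.45},{"translation": [0,-0.1,0],"dr": [0,0,0],"jaw": 0.3},{"translation": [0,-0.07,0],"dr": [0,0,0],"jaw": 0.1},{"translation": [0,0,0],"dr": [0,0,0],"jaw": 0},{"translation": [0,0,0],"dr": [0,0,0],"jaw": 0},{"translation": [0,0,-0.4],"dr": [0,0,0],"jaw": 0},{"translation": [0,0,-0.8],"dr": [0,0,0],"jaw": 0},{"translation": [0,0,-1],"dr": [0,0,0],"jaw": 0},{"translation": [0,0,-1],"dr": [0,0,0],"jaw": 0},{"translation": [0,0,-1],"dr": [0,0,0],"jaw": 0},{"translation": [0,0,-1],"dr": [0,0,0],"jaw": 0},{"translation": [0,0,-1],"dr": [0,0,0],"jaw": 0}])

```text
time_s: 11.0
position: [0.6804, -0.0851, 0.2187]
tcp_rot: [[-0.938, 0.346, 0.001], [0.346, 0.938, -0.0], [-0.001, 0.0, -1.0]]
force: [-0.0, -0.6, -0.3]
opening: 0.999
```

Run:
```python
from h import *
s=read_state();R=s["tcp_rot"];pos=s["position"]
for k in("time_s","position","force","opening","qvel"): print(k,np.round(s[k],3).tolist())
p,d=capture("wrist")
cv2.imwrite("pics/w9.png",p[:,:,::-1])
m=camera_model("wrist");K=m["intrinsics"];M=m["mount"]
def dep(d,u0,u1,v0,v1):
    v,u=np.mgrid[v0:v1,u0:u1];v=v.ravel();u=u.ravel();dd=d[v,u]
    W=(R@(M[:3,:3]@(np.linalg.solve(K,np.c_[u,v,u*0+1].T)*dd)+M[:3,3:4])).T+pos
    return W[dd>0]
W=dep(d,215,300,150,215);sel=W[(W[:,2]>.085)&(W[:,2]<.13)]
print(len(sel),np.percentile(sel[:,2],[10,50,75,90,98]),sel.mean(0))
f=np.load("w1.npz");R,pos=f["R"],f["pos"]
W=dep(f["d"],215,300,150,215);sel=W[(W[:,2]>.085)&(W[:,2]<.13)];print("start",len(sel),np.percentile(sel[:,2],[10,50,75,90,98]),sel.mean(0))
for n in("top","side"):
    p,d=capture(n);cv2.imwrite(f"pics/{n}9.png",p[:,:,::-1])
```

```text
time_s 11.0
position [0.68, -0.085, 0.219]
force [-0.05, -0.594, -0.33]
opening 0.999
qvel [-0.152, -17.423, -16.65, 0.063, 33.641, 0.078]
755 [0.09480011 0.09889667 0.09968031 0.10012922 0.10065816] [ 0.67848877 -0.08544926  0.09787038]
start 699 [0.09471225 0.09891213 0.09961501 0.10019354 0.1006975 ] [ 0.65519742 -0.11976985  0.09788083]
```

View pics/w9.png

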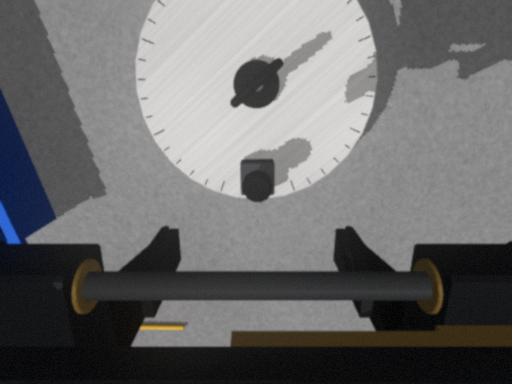

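View pics/side9.png

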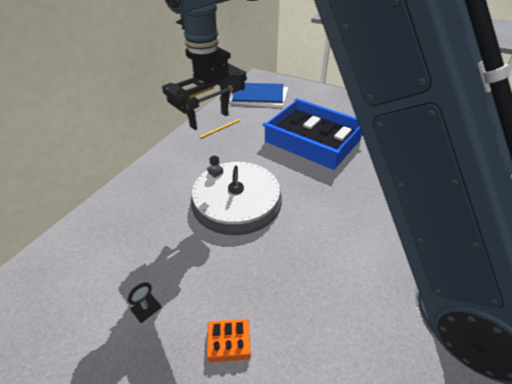

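The knob top is at 0.1007 m, the same as at the start, and the gripper is well clear. I let the arm settle, then hand in.

Request:
arm_command(commands=[{"translation": [0,0,0],"dr": [0,0,0],"jaw": 0},{"translation": [0,0,0],"dr": [0,0,0],"jaw": 0},{"translation": [0,0,0],"dr": [0,0,0],"jaw": 0}])

```text
time_s: 11.4
position: [0.6795, -0.0849, 0.2147]
tcp_rot: [[-0.938, 0.346, -0.003], [0.346, 0.938, 0.001], [0.004, -0.0, -1.0]]
force: [-0.4, -0.2, -0.9]
opening: 0.997
```

Run:
```python
from h import *
s=read_state();print(s["time_s"],s["force"],np.abs(s["qvel"]).max())
print(hand_in())
```

```text
11.4 [-0.40088531 -0.23572316 -0.85918188] 0.24238968103482147
the job is handed in; nothing more can be done
None
```

The turntable is indexed to its next hole and the job was handed in at 11.4 s of the 58 s allowed; `hand_in()` gave no verdict.

- **What I did:** I gripped the knob and drew the pin up about 11.5 mm. I carried the table round 18° with the pin lifted, then set the pin down to ride on the plate. From there I pushed the housing in steps of about 1 mm, at about 6 N, until the pin dropped in.
- **Pin:** the knob top measured 0.1007 m above the bench, the same as at the start, so the pin is fully home.
- **Table angle:** about 0.47 rad by the wrist camera, inside the 0.38–0.72 window.
- **Force:** the push force fell to about 0.7 N when the pin dropped, and 6.5 N was the highest push reading between moves. I could not measure the load on the index plate directly.
- **Clearance:** the gripper was open and about 10 cm above the knob, with a wrist force of about 1 N, which is sensor noise.
- **Bystanders:** in the last side view, judged by eye, the tray, battery block and spare lens stood where they were at the start.
- **Disagreement:** early camera fixes on the knob differed by up to 5 mm between views. The close wrist view settled it before I gripped.

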